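Close the stew cooker and set its heat

TASK

Get the stew cooker going: take the wooden spoon off its rim and lay it lengthwise in the long ceramic spoon rest, then put the lid gently on the pot so that it sits fully home, and last turn the selector knob to setting 4, the fourth bar clockwise from the off ring, until it clicks in there. Leave the mill, the spice jar and the shaker standing where they are.

Things in the scene. Friction and masses are not known exactly. Their poses are not given: they have to be found in the camera images.
- cooker: Electric stew cooker, fixed: round steel shell 197 mm in diameter round a white pot, black loop handles at +y and -y (out to 126 mm, 110 mm high), black console 122 mm wide at -x (out to 196 mm). Origin on the worktop under the pot's axis; x horizontal, from the console towards the pot (away from the robot at yaw 0; it stands turned, the console to the robot's right); z up.
- pot_rim (a point): Centre of the pot's open mouth, level with the top of its flat white rim, 145 mm above the worktop. The mouth is 144 mm in diameter and 109 mm deep; the rim is 26 mm wide, to 196 mm in diameter. Axes as the cooker's.
- panel (a point): Centre of the sloping face of the console, on the knob's axis, 148 mm in front of the pot's axis, 64 mm high; x up the slope, z square out of it, 28 degrees from vertical. White marks 36 to 52 mm from it, clockwise: a small ring (off) 100 degrees anticlockwise of straight up, then five radial bars 40 degrees apart, each longer than the last (4, 7, 10, 13, 16 mm): settings 1 to 5.
- selector_grip (a point): On the axis of the black selector knob, 20 mm off the panel; z out of the panel, x along the knob's grip bar to its pointer end. The bar is 13 mm wide, rises from a 48 mm disc (9.5 mm off the panel) to 31 mm, and reaches 31 mm from the axis at the pointer end, which bears a white line, 20 mm at the tail.
- selector (a joint): Angle of the selector knob, rad, growing clockwise as one looks at the panel: 0 with the pointer at the off ring, 0.698 (40 degrees) more for each setting: 2.793 at the fourth bar, 3.491 at the fifth; stops just beyond both ends. It clicks into a notch at each mark, and slips into the nearest one when let go close to it.
- lid: Loose white stoneware lid, 166 mm in diameter, 69 mm high, 0.35 kg, right way up on the worktop; origin at the centre of its underside, z up. Its skirt (134 mm in diameter, 10 mm high) drops into the pot's mouth and its flange rests on the rim: origin then 135 mm above the worktop. Round black grip on top, 33 mm wide from 50 to 62 mm above the origin, with a thinner neck.
- spoon: Loose wooden cooking spoon, 223 mm long, lying at first across the pot's rim; origin below the middle of its length at its underside, x along the handle to the bowl. Round handle 12 mm thick, from x = -114 mm (axis 6 mm high) to x = 66 mm (axis 10 mm high); round bowl 52 mm wide and 14 mm high centred at x = 89 mm.
- spoon_grip (a point): Point on the axis of the spoon's handle at x = +20 mm, 8.5 mm above its underside, near its balance point; axes as the spoon's.
- spoon_rest: Long white ceramic spoon rest on the worktop: shallow tray with round ends, 264 mm long, 92 mm wide; floor 6 mm high, inside 244 x 72 mm, rim 15 mm high. Origin at the centre of its underside, x along its length (either end may take the bowl), z up.
- pepper_mill: Bystander: brown wooden pepper mill 58 mm wide, 170 mm tall, upright close to the cooker, on the side away from its console; origin at the centre of its underside.
- spice_jar: Bystander: spice jar 41 mm wide, 105 mm tall, upright beyond one end of the spoon rest; origin at the centre of its underside.
- salt_shaker: Bystander: glass shaker 44 mm wide, 90 mm tall, upright beside the lid; origin at the centre of its underside.

How it is judged:
By the outcome, as a careful person would: the job done as asked, in the order asked, and still so for the second after the job is handed in, with the robot touching nothing.
It also fails if it takes over 72 s, if anything falls off the work surface, if the arm or the gripper's body presses on something with over 40 N, if the wrist force passes 120 N, or if a joint passes its speed limit or range.

ROBOT

A 6-joint arm with a two-finger parallel gripper is mounted at the origin on a cart in front of the work surface, level with it; the furniture and walls round the work are solid. World frame = base frame: x ahead of the robot, y to its left, z up, the work surface at z = 0. Lengths are in m, angles in rad, forces in N, time in s.
With the tool pointing down it reaches from about 0.35 to 0.975 m from the base axis. Payload 4.9 kg.
Tool frame: the origin (TCP) lies at the very end of the fingers, on their centre line; the grasp point (between the pads) lies 19 mm behind it (ctrl.tcp_to_grasp is the z of the grasp point in the tool frame, in m); z points along the fingers, y is the line along which they close (so a half turn about z gives the same grasp; the last joint's range is limited). The gripper opens to 85 mm and grips with 20 to 120 N. Pads are 22 mm wide; open, the fingers measure 114 mm over their backs; the gripper's body (76 mm by 85 mm) begins 54 mm behind the grasp point. The pads swing forward as they close: fully open they stand 13 mm farther back than shut.
Start: joints at [1.013, 0.053, 1.613, -0, 1.476, -0.119], TCP at [0.266, 0.566, 0.196] pointing down, gripper open.
Joint ranges: [-3.01, 3.01], [-1.01, 2.22], [0.06, 2.58], [-1.02, 4.17], [0.09, 2.62], [-3.14, 3.14]. Speed limits (rad/s): [2.57, 2.57, 3.14, 3.14, 3.14, 3.14].

INTERFACE

Orientations are given as a rotation vector (axis times angle).
In Python, from station import ctrl, eyes, job, nets gives the robot as it stands. The module is installed in compiled form; this text tells all that it offers.
- The arm moves only by the tool jog_arm, never from a script. Its argument "commands" is one flat list of numbers, 7 for each row, row after row: the shift along the tool's x, y, z each as a share of 0.06 m, from -1 to 1, then the turn, a rotation vector about the tool's x, y, z each as a share of 0.1 rad, from -1 to 1, then the finger opening in mm, from 0 to 85.4. In form: [x, y, z, ax, ay, az, grip, x, y, z, ax, ay, az, grip, ...]. A call has 1 to 20 rows; each row shifts and turns the commanded pose from where the row before left it, along the tool's axes as they then stand; what a row does not reach is not made up. A row lasts 1/8 s, in which the tool goes at most 62.5 mm and 10.7 degrees, less where a joint would pass 70% of its speed; a pose out of reach is approached as far as the arm can. A call with a number of a shift or a turn outside -1 to 1 is refused whole. A call with a gripper value outside its range is refused whole. The fingers move at their own pace and stop on an object; "newtons" is the grip in N (left out, the last holds). Time passes only in rows, so rows that do not move let the fingers close. It gives the time, the measured TCP pose, the force, the opening and the grip force at its end, in the units of the state.
- ctrl.get_obs(): the state, without advancing time (a new reading comes with each control period).
- eyes.get_image(name): name is "scene" or "top" or "wrist"; returns a dict with "image" (480x640x3 uint8, red, green, blue), "z_map" (480x640 float32, m along the optical axis (not along the pixel's ray), 0 where there is no reading), "K" (3x3 intrinsics, pixels), "cam_to_world" (4x4, takes a point from camera to world coordinates). Camera axes: x right, y up, looking along -z (the intrinsics and any distortion apply to the point x, -y, -z); pixel columns grow to the right and rows downward; lengths in m; the calibration is good to about 2 mm. A picture is of the moment at which its call begins.
- job.finish_job(): hands the job in; it is judged then, once.
Trained networks look in the newest picture that a camera, given by its name, has taken for a name from the list of things; names that differ only in an ending like _2 or _b are one class to them, and where a whole thing is asked for, a point or a joint stands for the part that bears it (a point fixed in the world has none). Each returns a list of dicts, best first, with "p" (0 to 1); they miss things now and then, are a little off and sometimes report something else, mostly with a low value. They report only what shows in the picture. A call takes as long as a camera call.
- nets.silhouettes(camera, name): "mask" (480x640 bool, what is visible of it) and "bbox" ([left, top, right, bottom] in pixels, round what is visible of it).
The state is a dict: "t": time; "q": joint angles; "dq": joint speeds; "effort": joint torques, N m; "tool_pos": TCP position; "tool_rot": TCP orientation; "contact_force": force on the tool from outside, world axes, zero at the start; "wrist_torque": the same for the moment, N m; "opening": finger opening in m; "grip_force": force on a finger pad.
Only numpy, scipy, OpenCV 4.12 (cv2) and the standard library are available. Lean on these libraries where they do the work, as an engineer would, in place of code of your own. Each camera call takes 0.05 s, during which the arm holds its last target. There are 200 camera calls.

## Working session

There is one attempt and no reset: what is moved stays moved. The work goes in short steps, Python scripts to look and compute and a tool call to move; the robot and the scene stay as the last step left them, time stands still between calls to the robot, and variables do not carry over. Pictures are saved under pics/ and viewed, at most 13 in all, crops included, and the job is handed in when it is done.

Besides the shell and the picture viewer there is one more tool, called after ">>>" in YAML: its name, and indented under it one key for each argument. jog_arm: Moves the arm, as the interface text tells. Shift numbers are shares of 0.06 m and turn numbers shares of 0.1 rad, none past 1 either way. Its arguments: {"type":"object","properties":{"commands":{"type":"array","items":{"type":"number"}},"newtons":{"type":"number"}},"required":["commands"]}

```bash
mkdir -p pics
cat > h.py <<'E'
import numpy as np, cv2
from scipy.spatial.transform import Rotation as R
from station import ctrl, eyes, job, nets
def cloud(im):
    z=im["z_map"];K=im["K"];v,u=np.mgrid[0:480,0:640]
    p=np.stack([(u-K[0,2])/K[0,0]*z,-(v-K[1,2])/K[1,1]*z,-z],-1)
    T=im["cam_to_world"];w=p@T[:3,:3].T+T[:3,3];w[z<=0]=np.nan
    return w
E
python3 - <<'E'
from h import *
o=ctrl.get_obs();print({k:np.round(v,3) for k,v in o.items()},ctrl.tcp_to_grasp)
a=[]
for c in("scene","top"):
    im=eyes.get_image(c);np.savez(f"{c}.npz",**im);w=cloud(im)
    cv2.imwrite(f"pics/{c}0.png",im["image"][...,::-1])
    print(c,im["K"].tolist(),im["cam_to_world"].round(3).tolist())
    for n in("cooker","selector","lid","spoon","spoon_rest","pepper_mill","spice_jar","salt_shaker"):
        for d in nets.silhouettes(c,n)[:2]:
            q=w[d["mask"]];q=q[~np.isnan(q[:,0])]
            if len(q)==0: continue
            print(n,round(d["p"],2),d["bbox"],len(q),"med",np.median(q,0).round(3),"lo",np.percentile(q,2,0).round(3),"hi",np.percentile(q,98,0).round(3))
E
```

```text
{'t': np.float64(0.0), 'q': array([ 1.013,  0.053,  1.614, -0.   ,  1.476, -0.119]), 'dq': array([ 0.001,  0.   ,  0.   , -0.002,  0.002, -0.001]), 'effort': array([ 0.0000e+00, -3.9368e+01, -3.7017e+01, -0.0000e+00,  7.0000e-03,
        0.0000e+00]), 'tool_pos': array([0.265, 0.565, 0.194]), 'tool_rot': array([-6.840e-01, -3.066e+00,  3.000e-03]), 'contact_force': array([-0.089, -1.28 ,  0.319]), 'wrist_torque': array([-0.06 , -0.027, -0.014]), 'grip_force': np.float64(0.0), 'opening': np.float64(0.085)} -0.0187
scene [[500.04904031610545, 0.0, 318.6150800092867], [0.0, 500.04904031610545, 237.92205982562422], [0.0, 0.0, 1.0]] [[0.508, 0.547, -0.665, -0.189], [-0.861, 0.317, -0.397, -0.49], [-0.007, 0.775, 0.632, 0.884], [0.0, 0.0, 0.0, 1.0]]
cooker 0.78 [257.3, 197.8, 361.1, 313.8] 7494 med [ 0.572 -0.011  0.089] lo [ 0.497 -0.128  0.017] hi [0.721 0.125 0.147]
selector 0.57 [319.7, 268.9, 342.0, 287.9] 353 med [ 0.545 -0.083  0.079] lo [ 0.525 -0.1    0.059] hi [ 0.582 -0.06   0.094]
lid 0.84 [365.0, 333.2, 446.8, 404.7] 4105 med [ 0.439 -0.319  0.022] lo [ 0.376 -0.388  0.013] hi
[... 1615 characters left out ...]
0.0] 3615 med [0.444 0.324 0.008] lo [ 0.328  0.279 -0.001] hi [0.568 0.367 0.02 ]
spoon_rest 0.63 [341.6, 246.2, 360.7, 270.7] 291 med [ 0.549 -0.075  0.083] lo [ 0.524 -0.098  0.062] hi [ 0.572 -0.056  0.098]
pepper_mill 0.85 [217.6, 194.5, 249.5, 233.0] 724 med [0.728 0.175 0.119] lo [0.715 0.149 0.008] hi [0.76  0.201 0.167]
spice_jar 0.79 [175.7, 260.8, 201.7, 284.1] 402 med [0.621 0.317 0.101] lo [ 0.609  0.301 -0.   ] hi [0.648 0.338 0.111]
spice_jar 0.18 [269.2, 189.5, 323.4, 270.4] 766 med [0.579 0.034 0.156] lo [ 0.527 -0.001  0.038] hi [0.731 0.073 0.165]
salt_shaker 0.8 [410.1, 228.5, 427.9, 249.6] 302 med [ 0.558 -0.258  0.071] lo [ 0.544 -0.279  0.01 ] hi [ 0.579 -0.245  0.093]
```

Run:
```python
from h import *
a=cv2.imread("pics/scene0.png")[165:345,230:390];b=cv2.imread("pics/top0.png")[170:320,200:390]
cv2.imwrite("pics/c0.png",np.hstack([cv2.resize(a,(400,450),interpolation=2),cv2.resize(b[:,:],(400,450),interpolation=2)]))
S=np.load
def fitc(x,y):
    A=np.c_[2*x,2*y,np.ones(len(x))];s=np.linalg.lstsq(A,x*x+y*y,rcond=None)[0];return s[:2],np.sqrt(s[2]+s[0]**2+s[1]**2)
from scipy.optimize import least_squares
for c in("scene","top"):
    im=dict(np.load(c+".npz"));w=cloud(im);rgb=im["image"].astype(int)
    # pot rim: white pts at z .138-.150
    x,y,z=w[...,0],w[...,1],w[...,2]
    m=(abs(z-.145)<.005)&(abs(x-.63)<.15)&(abs(y)<.14)&(rgb.min(-1)>120)&(rgb.max(-1)-rgb.min(-1)<40)
    p=w[m]
    f=lambda s:(lambda d:np.maximum(d-.098,0)+np.maximum(.072-d,0))(np.hypot(p[:,0]-s[0],p[:,1]-s[1]))
    s=least_squares(f,p[:,:2].mean(0),loss="soft_l1",f_scale=.001);print(c,"rim",m.sum(),s.x.round(4),np.median(p[:,2]).round(4))
    # spoon
    m=(z>.146)&(z<.175)&(abs(x-.63)<.14)&(abs(y)<.14)&(rgb[...,0]-rgb[...,2]>25)
    p=w[m];mu=p.mean(0);u=np.linalg.svd(p-mu)[2][0];t=(p-mu)@u
    print("spoon",m.sum(),mu.round(4),u.round(3),"yaw",np.arctan2(u[1],u[0]).round(3),t.min().round(3),t.max().round(3))
    n=np.cross([0,0,1],u);lat=(p-mu)@n
    for e in np.arange(t.min(),t.max(),.02):
        k=(t>=e)&(t<e+.02)
        if k.any():print("  ",round(e,3),k.sum(),(lat[k].min()*1e3).round(1),(lat[k].max()*1e3).round(1),p[k].mean(0).round(3),p[k][:,2].max().round(3))
    # lid grip & flange
    m=(abs(x-.446)<.09)&(abs(y+.312)<.09)
    k=m&(z>.052)&(z<.07);print("lidgrip",k.sum(),np.nanmin(w[k],0).round(4),np.nanmax(w[k],0).round(4),((np.nanmin(w[k],0)+np.nanmax(w[k],0))/2).round(4))
    k=m&(z>.008)&(z<.045);print("lid hull",cv2.minEnclosingCircle((w[k][:,:2]*1000).astype(np.float32)))
    m=(abs(x-.447)<.16)&(abs(y-.323)<.08)&(z>.003)&(z<.03)
    print("rest",cv2.minAreaRect((w[m][:,:2]*1000).astype(np.float32)))
```

```text
scene rim 1324 [0.6378 0.0445] 0.1446
spoon 472 [0.5971 0.0324 0.155 ] [-0.965 -0.26  -0.011] yaw -2.878 -0.15 0.076
   -0.15 20 -7.5 5.2 [0.732 0.069 0.154] 0.159
   -0.13 23 -65.7 4.6 [0.712 0.066 0.156] 0.162
   -0.11 21 -5.2 5.8 [0.693 0.057 0.156] 0.16
   -0.09 27 -7.4 5.5 [0.673 0.053 0.156] 0.161
   -0.07 23 -6.1 5.5 [0.655 0.048 0.156] 0.159
   -0.05 24 -5.6 5.3 [0.636 0.042 0.157] 0.159
   -0.03 28 -5.1 6.6 [0.616 0.036 0.158] 0.161
   -0.01 24 -4.4 5.4 [0.597 0.031 0.158] 0.161
   0.01 39 -13.9 12.8 [0.575 0.026 0.158] 0.163
   0.03 148 -23.1 24.6 [0.559 0.023 0.153] 0.161
   0.05 74 -24.0 24.7 [0.54  0.018 0.153] 0.162
   0.07 21 -10.2 14.2 [0.527 0.012 0.157] 0.162
lidgrip 202 [ 0.4344 -0.3288  0.0522] [ 0.4644 -0.2973  0.0699] [ 0.4494 -0.3131  0.0611]
lid hull ((451.18914794921875, -313.44232177734375), 83.14730072021484)
rest ((463.1794128417969, 322.91595458984375), (158.4428253173828, 285.9933166503906), 89.89318084716797)
top rim 1823 [0.6377 0.0465] 0.1452
spoon 676 [0.6013 0.0345 0.1564] [-0.961 -0.277 -0.013] yaw -2.861 -0.148 0.081
   -0.148 31 -4.6 6.7 [0.733 0.072 0.156] 0.162
   -0.128 37 -5.6 6.0 [0.715 0.067 0.158] 0.168
   -0.108 41 -5.8 5.8 [0.695 0.061 0.157] 0.164
   -0.088 38 -5.2 5.9 [0.675 0.056 0.157] 0.163
   -0.068 34 -4.9 6.8 [0.657 0.05  0.157] 0.166
   -0.048 40 -5.6 5.5 [0.637 0.045 0.159] 0.164
   -0.028 37 -5.8 6.0 [0.618 0.04  0.159] 0.166
   -0.008 40 -5.1 5.2 [0.599 0.034 0.159] 0.165
   0.012 42 -10.5 5.7 [0.578 0.029 0.16 ] 0.166
   0.032 149 -24.6 24.2 [0.56  0.022 0.156] 0.166
   0.052 153 -25.3 24.7 [0.542 0.017 0.153] 0.169
   0.072 34 -17.4 15.6 [0.528 0.015 0.158] 0.165
lidgrip 113 [ 0.435  -0.3272  0.0521] [ 0.4681 -0.2951  0.0696] [ 0.4516 -0.3111  0.0609]
lid hull ((446.0037841796875, -304.1058349609375), 110.6322021484375)
rest ((462.6878662109375, 322.94342041015625), (159.48159790039062, 288.26025390625), 89.83741760253906)
```

View pics/c0.png

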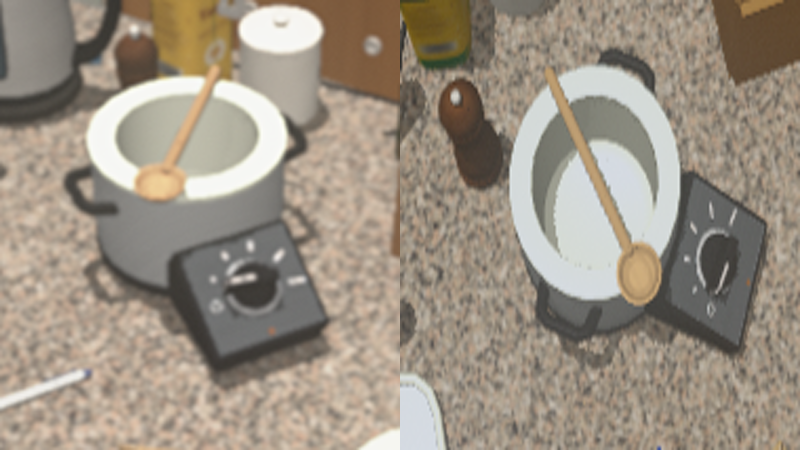

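View pics/scene0.png

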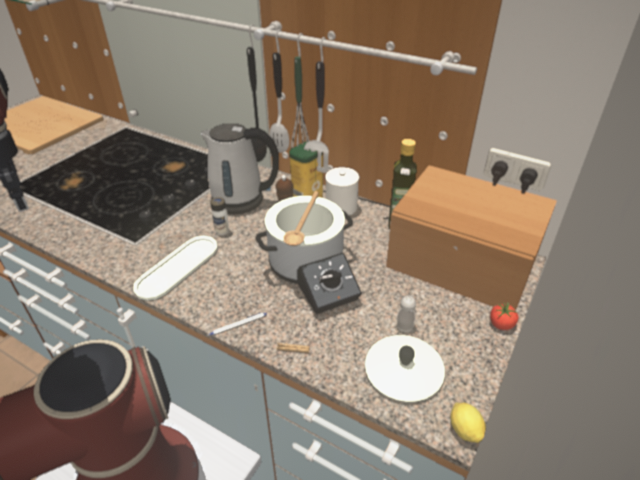

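The picture shows the spoon with its bowl at the near rim (293,238) and its handle running away, the rest at (177,267), the console at (330,281), and the lid at (405,367). Next I measure the rest, cooker yaw, panel and lid profile.

```bash
cat >> h.py <<'E'
def R_from(yaw, zdir=(0,0,-1)):
    """tool z = zdir, tool y (closing) horizontal-ish along yaw"""
    z=np.array(zdir,float);z/=np.linalg.norm(z);y=np.array([np.cos(yaw),np.sin(yaw),0.]);y-=z*(y@z);y/=np.linalg.norm(y)
    return R.from_matrix(np.c_[np.cross(y,z),y,z])
def rows(p0,r0,p1,r1,mm=45,rad=.09):
    d=(r0.inv()*r1).as_rotvec();n=max(1,int(np.ceil(np.linalg.norm(d)/rad)))
    if np.linalg.norm(d)>1e-3:print(" turn x%d"%n,(d/n/.1).round(3).tolist())
    t=r1.inv().apply(np.array(p1)-p0);n=max(1,int(np.ceil(np.linalg.norm(t)/(mm/1e3))))
    print(" shift x%d"%n,(t/n/.06).round(3).tolist())
def now():
    o=ctrl.get_obs();return o,np.array(o["tool_pos"]),R.from_rotvec(o["tool_rot"])
E
python3 - <<'E'
from h import *
C=np.array([.638,.0455])
for c in("top","scene"):
    im=dict(np.load(c+".npz"));w=cloud(im);rgb=im["image"].astype(int);x,y,z=w[...,0],w[...,1],w[...,2]
    m=(abs(x-.447)<.15)&(abs(y-.323)<.07)&(z>.003)&(z<.03)&(rgb.min(-1)>150)&(rgb.max(-1)-rgb.min(-1)<40)
    m=cv2.morphologyEx(m.astype(np.uint8),cv2.MORPH_OPEN,np.ones((3,3)))
    n,l,s,_=cv2.connectedComponentsWithStats(m);k=l==1+np.argmax(s[1:,4]);q=w[k]
    print(c,"rest",k.sum(),cv2.minAreaRect((q[:,:2]*1000).astype(np.float32)),np.percentile(q[:,2],[5,50,95]))
    d=np.hypot(x-C[0],y-C[1])
    m=(d>.107)&(d<.2)&(z>.03)&(z<.12)&(x<.66)&(y<0.02)&(rgb.max(-1)<110)
    q=w[m]
    best=None;rng=np.random.default_rng(0)
    for i in range(500):
        a=q[rng.choice(len(q),3,0)];n=np.cross(a[1]-a[0],a[2]-a[0]);L=np.linalg.norm(n)
        if L<1e-5:continue
        n/=L;k=abs((q-a[0])@n)<.002
        if best is None or k.sum()>best.sum():best=k
    q=q[best];mu=q.mean(0);n=np.linalg.svd(q-mu)[2][2];n*=np.sign(n[2])
    print(" plane",len(q),n.round(3),"tilt",np.degrees(np.arccos(n[2])).round(1),"yaw",np.degrees(np.arctan2(-n[1],-n[0])).round(1),mu.round(4))
    e=np.array([np.cos(np.arctan2(-n[1],-n[0])),np.sin(np.arctan2(-n[1],-n[0]))])
    rc=cv2.minAreaRect((q[:,:2]*1000).astype(np.float32));print(" rect",rc)
    m=(d>.107)&(d<.2)&(x<.66)&(y<0.02)&(((w-mu)@n)>.012)&(((w-mu)@n)<.04)&(z>.05);q=w[m];print(" knob top",m.sum(),q.mean(0).round(4))
    for r in np.arange(0,.1,.01):
        dd=np.hypot(x-.4505,y+.312);k=(dd>=r)&(dd<r+.01)&(z<.08);print(" lid",round(r,2),np.median(z[k]).round(4),end=";")
E
```

```text
top rest 2136 ((450.83203125, 322.7701416015625), (92.24869537353516, 261.4000244140625), 87.32818603515625) [0.0038741  0.00974717 0.01932474]
 plane 638 [-0.291 -0.378  0.879] tilt 28.5 yaw 52.3 [ 0.5493 -0.0747  0.0635]
 rect ((553.7515258789062, -73.69677734375), (100.32276916503906, 120.88105773925781), 55.22364807128906)
 knob top 161 [ 0.5436 -0.0787  0.0895]
 lid 0.0 0.0688; lid 0.01 0.0581; lid 0.02 0.0282; lid 0.03 0.0263; lid 0.04 0.0251; lid 0.05 0.0236; lid 0.06 0.0212; lid 0.07 0.0184; lid 0.08 0.0022; lid 0.09 0.0002;scene rest 2290 ((454.32135009765625, 325.1253356933594), (107.38141632080078, 267.99456787109375), 86.10075378417969) [0.00416884 0.00746733 0.01633964]
 plane 311 [-0.279 -0.383  0.88 ] tilt 28.3 yaw 53.9 [ 0.5419 -0.0758  0.0594]
 rect ((553.458251953125, -76.0985107421875), (99.80707550048828, 119.99569702148438), 56.704498291015625)
 knob top 186 [ 0.5427 -0.0834  0.0857]
 lid 0.0 0.0675; lid 0.01 0.0509; lid 0.02 0.0271; lid 0.03 0.0256; lid 0.04 0.0242; lid 0.05 0.0226; lid 0.06 0.0199; lid 0.07 0.0166; lid 0.08 0.0003; lid 0.09 -0.0003;
```

Run:
```python
from h import *
o,p,r=now();print(r.as_matrix().round(3),o["q"].round(3))
for yw in(105.8,-74.2):
    print(yw);r1=R_from(np.radians(yw));rows(p,r,[.6145,.039,.21],r1);
```

```text
[[-0.905  0.425  0.   ]
 [ 0.425  0.905 -0.   ]
 [-0.    -0.    -1.   ]] [ 1.013  0.053  1.613 -0.     1.476 -0.119]
105.8
 turn x8 [-0.0, 0.0, -0.893]
 shift x15 [-0.214, -0.669, -0.016]
-74.2
 turn x27 [0.0, 0.0, 0.899]
 shift x15 [0.214, 0.669, -0.016]
```

>>> jog_arm:
  commands: [0,0,-0.1,0,0,-0.893,50,0,0,-0.1,0,0,-0.893,50,0,0,0,0,0,-0.893,50,0,0,0,0,0,-0.893,50,0,0,0,0,0,-0.893,50,0,0,0,0,0,-0.893,50,0,0,0,0,0,-0.893,50,0,0,0,0,0,-0.893,50]
  newtons: 40

```text
t: 1.9
tool_pos: [0.2655, 0.5658, 0.2075]
tool_rot: [-0.436, 3.111, 0.0]
contact_force: [0.7, 0.4, 0.3]
opening: 0.0501
grip_force: 0.0
```

>>> jog_arm:
  commands: [-0.214,-0.669,0,0,0,0,50,-0.214,-0.669,0,0,0,0,50,-0.214,-0.669,0,0,0,0,50,-0.214,-0.669,0,0,0,0,50,-0.214,-0.669,0,0,0,0,50,-0.214,-0.669,0,0,0,0,50,-0.214,-0.669,0,0,0,0,50,-0.214,-0.669,0,0,0,0,50,-0.214,-0.669,0,0,0,0,50,-0.214,-0.669,0,0,0,0,50,-0.214,-0.669,0,0,0,0,50,-0.214,-0.669,0,0,0,0,50,-0.214,-0.669,0,0,0,0,50,-0.214,-0.669,0,0,0,0,50,-0.214,-0.669,0,0,0,0,50,0,0,0,0,0,0,50]

```text
t: 3.9
tool_pos: [0.6157, 0.0365, 0.2072]
tool_rot: [0.426, -3.112, 0.001]
contact_force: [-0.2, 0.7, -0.3]
opening: 0.05
grip_force: 0.0
```

Run:
```python
from h import *
o,p,r=now();print(o["t"],p.round(4),o["q"].round(2),o["contact_force"].round(1))
im=eyes.get_image("wrist");np.savez("w1.npz",**im);cv2.imwrite("pics/w1.png",im["image"][...,::-1])
w=cloud(im);
for n in("spoon","selector"):
  for d in nets.silhouettes("wrist",n)[:1]:
    print(n,d["p"],d["bbox"]);q=w[d["mask"]];q=q[~np.isnan(q[:,0])];q=q[(q[:,2]>.147)&(q[:,2]<.175)] if n=="spoon" else q
    if len(q)>9:
        mu=q.mean(0);u=np.linalg.svd(q-mu,full_matrices=False)[2][0];t=(q-mu)@u;print(mu,u,t.min(),t.max(),(mu+t.min()*u).round(4),(mu+t.max()*u).round(4))
rows(p,r,[.6145,.039,.146],R_from(np.radians(105.8)))
```

```text
3.9 [0.6157 0.0365 0.2072] [-0.06  0.03  1.62 -0.    1.5  -1.9 ] [-0.2  0.7 -0.3]
spoon 0.59 [274.2, 68.0, 376.8, 436.9]
[0.58815915 0.03047327 0.15529396] [0.96209813 0.27223146 0.01603813] -0.0659415109531448 0.1594777145742004 [0.5247 0.0125 0.1542] [0.7416 0.0739 0.1579]
selector 0.91 [139.5, 35.9, 223.3, 120.2]
[ 0.55120514 -0.07472105  0.08409314] [ 0.85359157 -0.491626   -0.17229426] -0.02834875066311838 0.038894993831608146 [ 0.527  -0.0608  0.089 ] [ 0.5844 -0.0938  0.0774]
 turn x1 [-0.003, -0.003, -0.036]
 shift x2 [0.004, 0.023, 0.51]
```

View pics/w1.png

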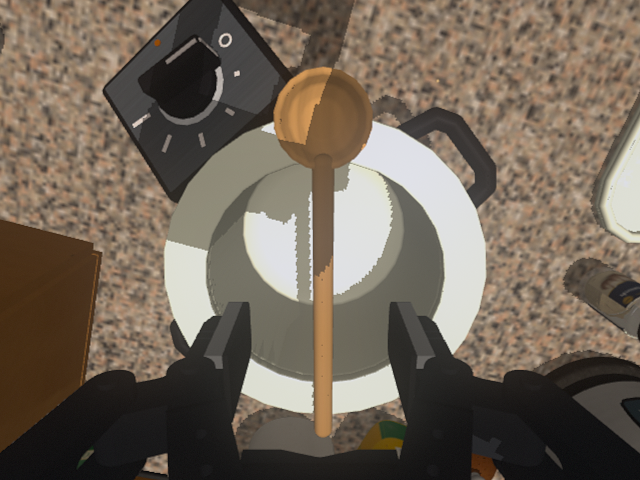

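The wrist view shows the spoon handle centred between the fingers (column 323, bowl at row 118), with the knob and all marks at upper left. I'll go down and grip.

>>> jog_arm:
  commands: [0,0.02,0.34,0,0,0,50,0,0.02,0.34,0,0,0,50,0,0,0.34,0,0,0,50,0,0,0,0,0,0,50,0,0,0,0,0,0,5,0,0,0,0,0,0,5,0,0,0,0,0,0,5,0,0,0,0,0,0,5,0,0,0,0,0,0,5]
  newtons: 50

```text
t: 5.18
tool_pos: [0.6141, 0.0411, 0.1465]
tool_rot: [-0.431, 3.112, -0.0]
contact_force: [-0.1, 0.1, -0.9]
opening: 0.005
grip_force: 0.0
```

Run:
```python
from h import *
# rectify panel from w1
im=dict(np.load("w1.npz"));w=cloud(im)
rgb=im["image"].astype(int);d=np.hypot(w[...,0]-.638,w[...,1]-.0455)
m=(d>.107)&(d<.2)&(w[...,0]<.66)&(w[...,1]<.0)&(w[...,2]>.03)&(w[...,2]<.12)
q0=np.array([.5493,-.0747,.0635]);n=np.array([-.285,-.380,.880]);n/=np.linalg.norm(n)
k=m&(abs((w-q0)@n)<.004);q=w[k]
for _ in range(3):
    mu=q.mean(0);n=np.linalg.svd(q-mu,full_matrices=False)[2][2];n*=np.sign(n[2]);k=m&(abs((w-mu)@n)<.002);q=w[k]
yaw=np.arctan2(-n[1],-n[0]);print("plane",n,mu,len(q),"tilt",np.degrees(np.arccos(n[2])),"yaw",np.degrees(yaw))
e=np.array([np.cos(yaw),np.sin(yaw),0]);xs=e*np.cos(np.arccos(n[2]))+np.array([0,0,1])*np.sin(np.arccos(n[2]));ys=np.cross(n,xs)
P=np.array([.638,.0455,0])-.148*e+[0,0,.064];print("panel nominal",P,"off plane",(P-mu)@n)
T=np.linalg.inv(im["cam_to_world"]);K=im["K"]
def proj(X):
    c=X@T[:3,:3].T+T[:3,3];return np.stack([K[0,0]*c[...,0]/-c[...,2]+K[0,2],K[1,1]*-c[...,1]/-c[...,2]+K[1,2]],-1)
s=np.arange(-.065,.065,.00025)
out=[]
for h in(0,.031):
    X=P+h*n+s[::-1][:,None,None]*xs-s[None,:,None]*ys   # up = upslope, right = -ys
    uv=proj(X).astype(np.float32);out.append(cv2.remap(im["image"],uv[...,0],uv[...,1],1))
o=np.hstack(out)[...,::-1].copy()
a=len(s)/2
for i in range(2):
    for rr in(36,52):cv2.circle(o,(int(a+i*len(s)),int(a)),rr*4,(0,0,255),1)
    for kk in range(6):
        t=np.radians(-100+40*kk);cv2.line(o,(int(a+i*len(s)+140*np.sin(t)),int(a-140*np.cos(t))),(int(a+i*len(s)+215*np.sin(t)),int(a-215*np.cos(t))),(0,255,0),1)
o=cv2.resize(o,(800,400));cv2.imwrite("pics/panel.png",o)
o,p,r=now();print(o["opening"],o["grip_force"],p)
r1=R_from(np.radians(87.2));p1=p+[0,0,.06]
```

```text
plane [-0.2647677  -0.38962292  0.88209526] [ 0.55633821 -0.07185937  0.06630713] 14946 tilt 28.10384483006461 yaw 55.80198775118603
panel nominal [ 0.55481591 -0.07691081  0.064     ] off plane 0.0003361098134445232
0.004979786864580289 0.0 [0.61413324 0.04108798 0.14651737]
```

View pics/panel.png

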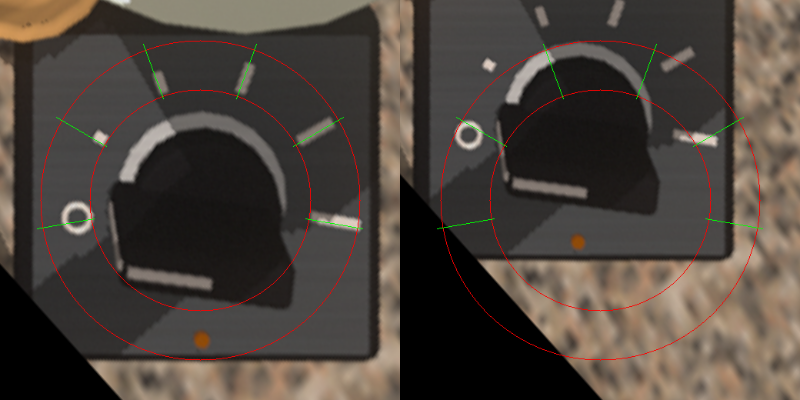

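The rectified panel fits the marks (ring at (77,217), bars under the green lines), pointer at left, a little past off. The grip closed on nothing, so I look again.

Run:
```python
from h import *
im=eyes.get_image("wrist");cv2.imwrite("pics/w2.png",cv2.resize(im["image"][...,::-1],(480,360)))
np.savez("w2.npz",**im)
```

```text
(no output)
```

View pics/w2.png

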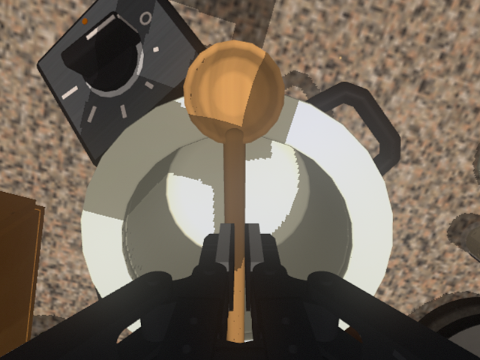

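Run:
```python
from h import *
im=dict(np.load("w2.npz"));w=cloud(im)
for v in range(285,400,10): print(v,[tuple((w[v,u]*1e3).round(0).astype(int)) if w[v,u,0]==w[v,u,0] else None for u in (280,296,306,314,322,330,340,350)])
```

```text
285 [(np.int64(670), np.int64(27), np.int64(36)), (np.int64(667), np.int64(38), np.int64(35)), (np.int64(612), np.int64(34), np.int64(158)), (np.int64(611), np.int64(37), np.int64(158)), (np.int64(610), np.int64(41), np.int64(158)), (np.int64(660), np.int64(62), np.int64(35)), (np.int64(657), np.int64(69), np.int64(36)), (np.int64(656), np.int64(76), np.int64(36))]
295 [(np.int64(678), np.int64(29), np.int64(36)), (np.int64(674), np.int64(40), np.int64(36)), (np.int64(616), np.int64(35), np.int64(159)), (np.int64(615), np.int64(38), np.int64(159)), (np.int64(615), np.int64(42), np.int64(157)), (np.int64(667), np.int64(64), np.int64(36)), (np.int64(665), np.int64(71), np.int64(36)), (np.int64(663), np.int64(78), np.int64(36))]
305 [(np.int64(685), np.int64(31), np.int64(35)), (np.int64(606), np.int64(30), np.int64(192)), (np.int64(605), np.int64(33), np.int64(191)), (np.int64(620), np.int64(40), np.int64(159)), (np.int64(619), np.int64(43), np.int64(158)), (np.int64(602), np.int64(41), np.int64(192)), (np.int64(601), np.int64(44), np.int64(193)), (np.int64(671), np.int64(81), np.int64
[... 2663 characters left out ...]
37)), (np.int64(605), np.int64(32), np.int64(236)), (np.int64(615), np.int64(37), np.int64(220)), (np.int64(659), np.int64(51), np.int64(157)), (np.int64(659), np.int64(55), np.int64(156)), (np.int64(613), np.int64(43), np.int64(220)), (np.int64(601), np.int64(42), np.int64(236)), (np.int64(601), np.int64(44), np.int64(236))]
395 [(np.int64(605), np.int64(28), np.int64(241)), (np.int64(604), np.int64(32), np.int64(240)), (np.int64(618), np.int64(38), np.int64(220)), (np.int64(664), np.int64(52), np.int64(158)), (np.int64(665), np.int64(56), np.int64(156)), (np.int64(618), np.int64(45), np.int64(218)), (np.int64(604), np.int64(43), np.int64(237)), (np.int64(601), np.int64(44), np.int64(240))]
```

Run:
```python
from h import *
o,p,r=now()
a=[]
for c,(v0,u0) in(("scene",(120,220)),("top",(120,200))):
    im=eyes.get_image(c);a.append(cv2.resize(im["image"][v0:v0+200,u0:u0+200,::-1],(400,400),interpolation=cv2.INTER_CUBIC));np.savez(c+"2.npz",**im)
    T=np.linalg.inv(im["cam_to_world"]);X=T[:3,:3]@p+T[:3,3];K=im["K"];u=K[0,0]*X[0]/-X[2]+K[0,2];v=K[1,1]*X[1]/X[2]+K[1,2]
    cv2.circle(a[-1],(int((u-u0)*2),int((v-v0)*2)),3,(255,0,255),1)
cv2.imwrite("pics/s2.png",np.hstack(a))
for f in("w1","w2"):
    im=dict(np.load(f+".npz"));T=im["cam_to_world"];print(f,T.round(4).tolist())
print(p,r.as_matrix().round(3).tolist(),o["q"])
```

```text
w1 [[-0.27, -0.9191, -0.287, 0.542], [0.9629, -0.2573, -0.0816, 0.015], [0.0012, -0.2984, 0.9545, 0.3856], [0.0, 0.0, 0.0, 1.0]]
w2 [[-0.2733, -0.9181, -0.2872, 0.5405], [0.9619, -0.2604, -0.0829, 0.0193], [0.0014, -0.2989, 0.9543, 0.3248], [0.0, 0.0, 0.0, 1.0]]
[0.61408791 0.04109341 0.14639863] [[-0.962, -0.272, 0.0], [-0.272, 0.962, -0.0], [-0.0, -0.0, -1.0]] [-5.40382374e-02  6.44861785e-02  1.68368852e+00  4.85967886e-06
  1.39325967e+00 -1.90040852e+00]
```

View pics/s2.png

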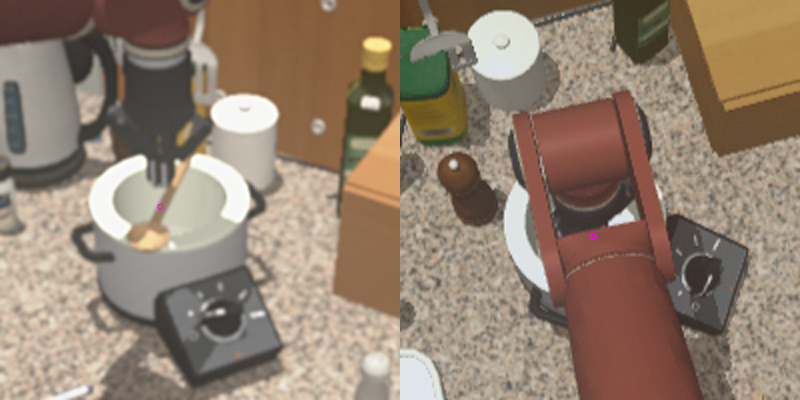

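Magenta marks the reported TCP at (160,207) but the fingertips are seen at about (160,183), well above the handle. I measure how far the real tips are from the reported TCP.

Run:
```python
from h import *
o,p,r=now()
P={"w2":(p,r),"scene2":(p,r),"w1":(np.array([.6157,.0365,.2072]),R.from_rotvec([.426,-3.112,.001]))}
for f,(pp,rr) in P.items():
    im=dict(np.load(f+".npz"));w=cloud(im);t=rr.inv().apply((w-pp).reshape(-1,3)).reshape(w.shape)
    rgb=im["image"].astype(int)
    m=(abs(t[...,0])<.03)&(abs(t[...,1])<.06)&(t[...,2]>-.075)&(t[...,2]<.03)&(w[...,2]>(.169))&(rgb.max(-1)-rgb.min(-1)<30)
    q=t[m]*1e3;print(f,len(q))
    for a in range(-75,20,5):
        k=(q[:,2]>=a)&(q[:,2]<a+5)
        if k.sum()>3:print("  z",a,k.sum(),"x",np.percentile(q[k,0],[2,98]).round(1),"y",np.percentile(q[k,1],[2,98]).round(1))
    print(" tip z max",np.percentile(q[:,2],[98,99.5,100]).round(1))
```

```text
w2 4803
  z -75 1226 x [-9.8 11.9] y [-9.4  8. ]
  z -70 623 x [ 2.6 11.7] y [-16.   14.7]
  z -65 731 x [ 6.5 11.7] y [-16.2  15. ]
  z -60 650 x [ 6.5 11.7] y [-16.2  14.9]
  z -55 663 x [-4.  11.7] y [-16.2  14.8]
  z -50 552 x [ 6.7 11.7] y [-15.8  14.8]
  z -45 333 x [ 6.7 11.7] y [-14.7  13.1]
  z -40 25 x [10.5 11.2] y [-9.5  8.3]
 tip z max [-41.6 -39.9 -38.3]
scene2 169
  z -75 22 x [-10.   13.2] y [-15.6   7.3]
  z -70 25 x [-8.1 13.8] y [-17.3  13.6]
  z -65 27 x [-7.2 12.9] y [-16.6  12.9]
  z -60 28 x [-3.4 13.8] y [-17.1  12.6]
  z -55 25 x [ 0.4 13.3] y [-16.3  14.7]
  z -50 19 x [ 0.6 14.1] y [-13.4  13.3]
  z -45 14 x [ 0.4 13.4] y [-12.   11.5]
  z -40 8 x [-0.5 11.9] y [-9.8  6.1]
 tip z max [-38.  -36.1 -34.2]
w1 6276
  z -75 1003 x [-9.4 11.9] y [-32.   30.8]
  z -70 1185 x [-9.3 11.8] y [-38.5  37.1]
  z -65 1069 x [-9.3 11.8] y [-38.3  37.1]
  z -60 981 x [-9.5 11.8] y [-38.5  37.2]
  z -55 872 x [-9.7 11.8] y [-38.4  37.2]
  z -50 724 x [-9.2 11.8] y [-37.4  36.3]
  z -45 392 x [-9.8 11.6] y [-31.4  30.1]
  z -40 50 x [-8.8  9. ] y [-25.7  24.6]
 tip z max [-41.6 -39.7 -38.5]
```

The real fingertips are 40 mm short of the reported TCP along the tool axis, seen alike in two cameras and at two heights. x and y agree. I'll allow for that: open, go 41 mm lower watching the force, and close.

>>> jog_arm:
  commands: [0,0,0,0,0,0,50,0,0,0,0,0,0,50,0,0,0,0,0,0,50,0,-0.03,0.23,0,0,0,50,0,0,0.23,0,0,0,50,0,0,0.22,0,0,0,50,0,0,0,0,0,0,50,0,0,0,0,0,0,5,0,0,0,0,0,0,5,0,0,0,0,0,0,5,0,0,0,0,0,0,5]
  newtons: 50

```text
t: 6.7
tool_pos: [0.6152, 0.0394, 0.1064]
tool_rot: [-0.431, 3.11, -0.0]
contact_force: [0.3, 0.9, 2.5]
opening: 0.0101
grip_force: 48.8
```

>>> jog_arm:
  commands: [0,0,-0.3,0,0,0,5,0,0,-0.5,0,0,0,5,0,0,-0.5,0,0,0,5,0,0,0,0,0,0,5]

```text
t: 7.2
tool_pos: [0.6167, 0.0393, 0.188]
tool_rot: [-0.431, 3.105, -0.002]
contact_force: [-0.1, -0.2, -0.1]
opening: 0.0098
grip_force: 48.7
```

Run:
```python
from h import *
o,p,r=now();print(p,o["opening"],o["grip_force"])
r1=R_from(np.radians(87.2));g=[.431,.3237,p[2]]
rows(p,r,g,r1)
```

```text
[0.6167497  0.03928948 0.18804191] 0.009810098999420536 48.74290466308594
 turn x4 [-0.003, 0.018, 0.811]
 shift x8 [0.415, 0.573, 0.0]
```

>>> jog_arm:
  commands: [0,0,0,0,0,0.811,5,0,0,0,0,0,0.811,5,0,0,0,0,0,0.811,5,0,0,0,0,0,0.811,5,0.415,0.573,0,0,0,0,5,0.415,0.573,0,0,0,0,5,0.415,0.573,0,0,0,0,5,0.415,0.573,0,0,0,0,5,0.415,0.573,0,0,0,0,5,0.415,0.573,0,0,0,0,5,0.415,0.573,0,0,0,0,5,0.415,0.573,0,0,0,0,5,0,0,0,0,0,0,5,0,0,0.9,0,0,0,5,0,0,0.8,0,0,0,5,0,0,0,0,0,0,5]

```text
t: 9.2
tool_pos: [0.4255, 0.3208, 0.0761]
tool_rot: [-0.078, -3.131, 0.009]
contact_force: [0.6, -0.2, -0.1]
opening: 0.01
grip_force: 48.9
```

Run:
```python
from h import *
o,p,r=now();print(p,o["opening"],o["q"].round(2))
im=eyes.get_image("top");w=cloud(im);rgb=im["image"].astype(int)
x,y,z=w[...,0],w[...,1],w[...,2]
m=(abs(x-.45)<.15)&(abs(y-.32)<.08)&(z<.03)&(z>.003)&(rgb.min(-1)>140)&(rgb.max(-1)-rgb.min(-1)<45)
print("rest",m.sum(),cv2.minAreaRect((w[m][:,:2]*1000).astype(np.float32)))
im=eyes.get_image("wrist");w=cloud(im);rgb=im["image"].astype(int);cv2.imwrite("pics/w3.png",cv2.resize(im["image"][...,::-1],(480,360)))
np.savez("w3.npz",**im)
x,y,z=w[...,0],w[...,1],w[...,2]
for d in nets.silhouettes("wrist","spoon")[:1]:
    k=d["mask"]&(z>.02)&(z<.2);q=w[k];mu=q.mean(0);u=np.linalg.svd(q-mu,full_matrices=False)[2][0];t=(q-mu)@u;print("spoon",d["p"],k.sum(),mu.round(4),u.round(3),(mu+t.min()*u).round(4),(mu+t.max()*u).round(4))
m=(abs(x-.45)<.17)&(abs(y-.32)<.09)&(z<.02)&(z>.003)&(rgb.min(-1)>140)&(rgb.max(-1)-rgb.min(-1)<45)
q=w[m];print("rest",m.sum(),cv2.minAreaRect((q[:,:2]*1000).astype(np.float32)),np.percentile(q,[1,99],axis=0).round(3))
```

```text
[0.4255012  0.32082592 0.07608323] 0.00998429265824753 [ 0.51 -0.05  1.93 -0.    1.28 -1.01]
rest 671 ((498.4495849609375, 317.236083984375), (148.71966552734375, 201.74456787109375), 89.04596710205078)
spoon 0.7 33162 [0.3743 0.3243 0.1285] [ 0.998 -0.047  0.036] [0.3342 0.3262 0.127 ] [0.4786 0.3194 0.1322]
rest 7354 ((480.4643249511719, 321.9014587402344), (90.78890991210938, 198.4920654296875), 87.76371002197266) [[0.393 0.278 0.005]
 [0.573 0.369 0.016]]
```

View pics/w3.png

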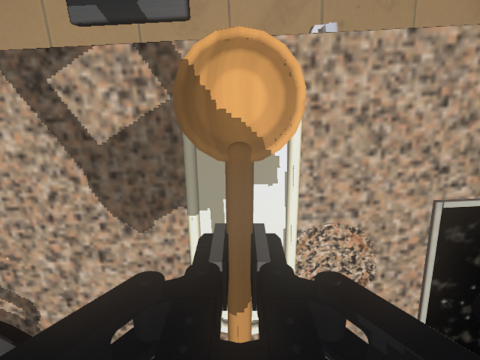

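Wrist view: the spoon lies along the rest, with the bowl tip 12 mm inside its near end and the handle (column 240) centred between the rest's sides (190–290). I shift 2 mm and lower.

>>> jog_arm:
  commands: [0,0.035,0.5,0,0,0,5,0,0,0.5,0,0,0,5,0,0,0.4,0,0,0,5,0,0,0.2,0,0,0,5,0,0,0.1,0,0,0,5,0,0,0,0,0,0,5]

```text
t: 10.1
tool_pos: [0.4299, 0.3263, -0.0195]
tool_rot: [0.077, 3.139, 0.001]
contact_force: [-0.2, -0.8, -0.2]
opening: 0.0103
grip_force: 48.9
```

>>> jog_arm:
  commands: [0,-0.03,0.07,0,0,0,5,0,0,0.07,0,0,0,5,0,0,0.06,0,0,0,5,0,0,0,0,0,0,5]

```text
t: 10.6
tool_pos: [0.4293, 0.3242, -0.0294]
tool_rot: [-0.076, -3.139, 0.002]
contact_force: [-9.0, -5.8, 21.6]
opening: 0.0101
grip_force: 60.4
```

>>> jog_arm:
  commands: [0,0,-0.03,0,0,0,5,0,0,0,0,0,0,28,0,0,0,0,0,0,28,0,0,0,0,0,0,28,0,0,-0.4,0,0,0,28,0,0,-0.9,0,0,0,28,0,0,-0.9,0,0,0,28,0,0,-0.9,0,0,0,50,0,0,0,0,0,0,50]

```text
t: 11.72
tool_pos: [0.4318, 0.3253, 0.1605]
tool_rot: [0.076, 3.133, 0.006]
contact_force: [-0.1, 0.3, 0.6]
opening: 0.0499
grip_force: 0.0
```

Run:
```python
from h import *
o,p,r=now();print(o["t"],p,o["q"].round(2),o["contact_force"])
im=eyes.get_image("wrist");w=cloud(im);x,y,z=w[...,0],w[...,1],w[...,2];rgb=im["image"].astype(int)
cv2.imwrite("pics/w4.png",cv2.resize(im["image"][...,::-1],(480,360)))
for d in nets.silhouettes("wrist","spoon")[:1]:
    k=d["mask"]&(z>.005)&(z<.05);q=w[k];mu=q.mean(0);u=np.linalg.svd(q-mu,full_matrices=False)[2][0];t=(q-mu)@u;print("spoon",d["p"],k.sum(),mu.round(4),u.round(3),(mu+t.min()*u).round(4),(mu+t.max()*u).round(4),q[:,2].max())
m=(abs(x-.45)<.17)&(abs(y-.32)<.09)&(z<.02)&(z>.003)&(rgb.min(-1)>140)&(rgb.max(-1)-rgb.min(-1)<45)
q=w[m];print("rest",m.sum(),cv2.minAreaRect((q[:,:2]*1000).astype(np.float32)))
# lid move
for yw in(87.2,64.8+0,): 
    rows(p,r,[.4505,-.312,.12],R_from(np.radians(yw)))
```

```text
11.725 [0.43176648 0.32533015 0.16052327] [ 0.51 -0.13  1.85 -0.    1.41 -1.01] [-0.0736165   0.33170975  0.645349  ]
spoon 0.81 7243 [0.4054 0.3253 0.0163] [ 0.999 -0.045  0.015] [0.3358 0.3284 0.0152] [0.5628 0.3182 0.0187] 0.023427616472018076
rest 19539 ((450.87652587890625, 323.1864318847656), (90.48432159423828, 260.8666076660156), 87.76470184326172)
 turn x1 [0.042, 0.08, 0.001]
 shift x15 [-0.055, -0.706, 0.045]
 turn x5 [0.011, 0.014, 0.782]
 shift x15 [-0.32, -0.632, 0.045]
```

View pics/w4.png

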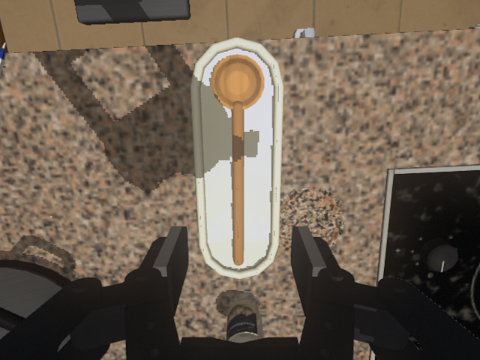

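The spoon lies lengthwise in the rest, bowl at (238,82) and tail at (238,262), all inside its rim. Now the lid.

>>> jog_arm:
  commands: [-0.055,-0.706,0,0,0,0,60,-0.055,-0.706,0,0,0,0,60,-0.055,-0.706,0,0,0,0,60,-0.055,-0.706,0,0,0,0,60,-0.055,-0.706,0,0,0,0,60,-0.055,-0.706,0,0,0,0,60,-0.055,-0.706,0,0,0,0,60,-0.055,-0.706,0,0,0,0,60,-0.055,-0.706,0,0,0,0,60,-0.055,-0.706,0,0,0,0,60,-0.055,-0.706,0,0,0,0,60,-0.055,-0.706,0.2,0,0,0,60,-0.055,-0.706,0.2,0,0,0,60,-0.055,-0.706,0.2,0,0,0,60,-0.055,-0.706,0.1,0,0,0,60,0,0,0,0,0,0,60,0,0,0,0,0,0,60]

```text
t: 13.95
tool_pos: [0.4463, -0.3116, 0.111]
tool_rot: [-0.077, -3.137, -0.005]
contact_force: [0.1, 0.6, 0.2]
opening: 0.0603
grip_force: 0.0
```

Run:
```python
from h import *
o,p,r=now();print(o["t"],p,o["q"].round(2),r.as_matrix().round(3).tolist())
im=eyes.get_image("wrist");w=cloud(im);x,y,z=w[...,0],w[...,1],w[...,2];rgb=im["image"].astype(int)
m=(abs(x-.4505)<.05)&(abs(y+.312)<.05)&(z>.045)&(z<.075);q=w[m]
print("grip",m.sum(),cv2.minEnclosingCircle((q[:,:2]*1000).astype(np.float32)),np.percentile(q[:,2],[2,50,98]))
m=(np.hypot(x-.4505,y+.312)<.12)&(z>.008)&(z<.04)&(rgb.min(-1)>130);m=cv2.morphologyEx(m.astype(np.uint8),cv2.MORPH_OPEN,np.ones((3,3)))>0;q=w[m]
print("flange",m.sum(),cv2.minEnclosingCircle((q[:,:2]*1000).astype(np.float32)))
rows(p,r,[.4505,-.312,.0],R_from(np.radians(87.2)))
```

```text
13.95 [ 0.44625796 -0.31155646  0.11099367] [-0.75 -0.07  1.88  0.    1.34 -2.27] [[-0.999, 0.049, -0.003], [0.049, 0.999, 0.003], [0.003, 0.003, -1.0]]
grip 2734 ((452.41461181640625, -311.9815673828125), 16.472503662109375) [0.05180951 0.06749933 0.06939598]
flange 23279 ((452.51727294921875, -312.0160827636719), 82.14189147949219)
 turn x1 [0.03, -0.033, -0.001]
 shift x3 [-0.024, -0.001, 0.617]
```

>>> jog_arm:
  commands: [-0.095,0,0.5,0,0,0,60,0,0,0.5,0,0,0,60,0,0,0.5,0,0,0,60,0,0,0.25,0,0,0,60,0,0,0.1,0,0,0,60,0,0,0,0,0,0,60,0,0,0,0,0,0,20,0,0,0,0,0,0,20,0,0,0,0,0,0,20,0,0,0,0,0,0,20]
  newtons: 60

```text
t: 15.25
tool_pos: [0.4541, -0.3137, 0.004]
tool_rot: [0.077, 3.139, -0.001]
contact_force: [-0.0, 1.9, 7.0]
opening: 0.0307
grip_force: 59.7
```

>>> jog_arm:
  commands: [0,0,-0.1,0,0,0,20,0,0,-0.4,0,0,0,20,0,0,-0.7,0,0,0,20,0,0,-0.8,0,0,0,20,0,0,-0.8,0,0,0,20,0,0,-0.3,0,0,0,20,0,0,0,0,0,0,20]
  newtons: 80

```text
t: 16.12
tool_pos: [0.4534, -0.3136, 0.1887]
tool_rot: [0.077, 3.14, -0.002]
contact_force: [0.2, -0.3, -3.1]
opening: 0.0298
grip_force: 79.6
```

Run:
```python
from h import *
o,p,r=now();print(o["t"],p,o["opening"],o["grip_force"],o["contact_force"].round(1),r.as_matrix().round(3).tolist())
for c in("top.npz","scene.npz"):
    w=cloud(dict(np.load(c))).reshape(-1,3);q=w[(w[:,2]>.13)&(w[:,0]>.3)&(w[:,0]<.9)&(w[:,1]<-.03)&(w[:,1]>-.5)]
    if len(q):print(c,len(q),np.percentile(q,[1,50,99],axis=0).round(3).tolist())
# pot mouth from wrist w1 + w2: rim points
for f in("w1","w2"):
    im=dict(np.load(f+".npz"));w=cloud(im);rgb=im["image"].astype(int);x,y,z=w[...,0],w[...,1],w[...,2]
    m=(abs(z-.145)<.003)&(np.hypot(x-.638,y-.0455)<.12)&(rgb.min(-1)>100)&(rgb.max(-1)-rgb.min(-1)<40);q=w[m]
    from scipy.optimize import least_squares
    g=lambda s:(lambda d:np.maximum(d-.098,0)+np.maximum(.072-d,0))(np.hypot(q[:,0]-s[0],q[:,1]-s[1]))
    s=least_squares(g,[.638,.0455],loss="soft_l1",f_scale=.001);print(f,m.sum(),s.x.round(4),np.median(q[:,2]).round(4),s.cost)
C=[.638,.046]
rows(p,r,[C[0],C[1],p[2]],R_from(np.radians(87.2)))
```

```text
16.125 [ 0.45335725 -0.31355178  0.18867103] 0.029760119611364037 79.56659672199748 [ 0.2 -0.3 -3.1] [[-0.999, 0.049, 0.001], [0.049, 0.999, -0.001], [-0.001, -0.001, -1.0]]
top.npz 29106 [[0.314, -0.5, 0.136], [0.711, -0.498, 0.28], [0.897, -0.073, 0.759]]
scene.npz 10677 [[0.616, -0.472, 0.132], [0.769, -0.305, 0.183], [0.898, -0.037, 0.46]]
w1 25656 [0.6393 0.0461] 0.1449 9.381122790988683e-06
w2 33625 [0.6397 0.0462] 0.1449 6.192661257391788e-06
 turn x1 [-0.011, 0.01, -0.0]
 shift x9 [-0.309, 0.682, 0.0]
```

A wooden box stands at x > 0.62 beside the direct path, so I go left first, then ahead.

>>> jog_arm:
  commands: [0,0.69,0,0,0,0,20,0,0.69,0,0,0,0,20,0,0.69,0,0,0,0,20,0,0.69,0,0,0,0,20,0,0.69,0,0,0,0,20,0,0.69,0,0,0,0,20,0,0.69,0,0,0,0,20,0,0,0,0,0,0,20,-0.58,0.23,0,0,0,0,20,-0.58,0.23,0,0,0,0,20,-0.58,0.23,0,0,0,0,20,-0.58,0.23,0,0,0,0,20,-0.58,0.23,0,0,0,0,20,0,0,0,0,0,0,20,0,0,0,0,0,0,20]

```text
t: 18.0
tool_pos: [0.6431, 0.0358, 0.1858]
tool_rot: [-0.078, -3.136, 0.001]
contact_force: [-1.1, -0.6, -1.9]
opening: 0.0306
grip_force: 80.3
```

```bash
cat >> h.py <<'E'
def lidlook(c="wrist",zl=.17,save=None):
    im=eyes.get_image(c);w=cloud(im);rgb=im["image"].astype(int);x,y,z=w[...,0],w[...,1],w[...,2]
    if save:cv2.imwrite(save,cv2.resize(im["image"][...,::-1],(480,360)))
    w_=(rgb.min(-1)>90)&(rgb.max(-1)-rgb.min(-1)<45)
    m=w_&(z>zl)&(z<zl+.03)&(np.hypot(x-.64,y-.046)<.13)
    m=cv2.morphologyEx(m.astype(np.uint8),cv2.MORPH_OPEN,np.ones((3,3)))>0;q=w[m]
    from scipy.optimize import least_squares
    if len(q)>50:
        h=cv2.convexHull((q[:,:2]*1000).astype(np.float32))[:,0];print(c,"lid pts",m.sum(),"enclosing",cv2.minEnclosingCircle(h),"z",np.percentile(q[:,2],[2,50,98]).round(4))
        lo=q[q[:,2]<np.percentile(q[:,2],2)+.008]
        A=np.c_[q,np.ones(len(q))]
    return im,w
E
python3 - <<'E'
from h import *
o,p,r=now();print(o["t"],p,o["q"].round(2),o["opening"],o["contact_force"].round(1),r.as_matrix().round(3).tolist())
lidlook("wrist",.18,"pics/w5.png");lidlook("scene",.18)
rows(p,r,[.640,.0455,.15],R_from(np.radians(87.2)))
E
```

```text
18.0 [0.64307771 0.03580498 0.1858244 ] [-0.06  0.11  1.57 -0.    1.47 -1.58] 0.030559681043605225 [-1.1 -0.6 -1.9] [[-0.999, 0.05, -0.004], [0.05, 0.999, -0.0], [0.004, -0.0, -1.0]]
wrist lid pts 81402 enclosing ((641.4942016601562, 35.003116607666016), 82.60615539550781) z [0.1971 0.2032 0.2091]
scene lid pts 1724 enclosing ((640.085693359375, 33.07893371582031), 83.09074401855469) z [0.1954 0.2031 0.2094]
 turn x1 [-0.005, -0.042, -0.007]
 shift x1 [0.059, 0.159, 0.597]
```

View pics/w5.png

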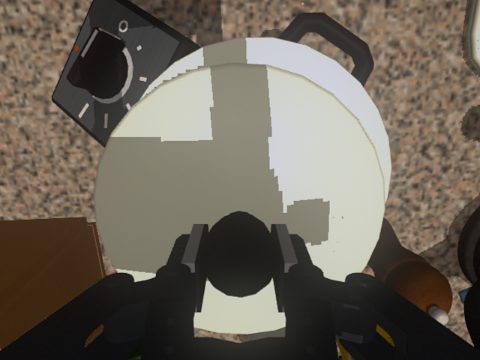

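The wrist view shows the lid level in the grip with its centre about 11 mm right of the pot's axis. I correct that and lower to just above the mouth.

>>> jog_arm:
  commands: [0.043,0.09,0,0,0,0,20,0,0.09,0,0,0,0,20,0,0,0.2,0,0,0,20,0,0,0.2,0,0,0,20,0,0,0.1,0,0,0,20,0,0,0,0,0,0,20,0,0,0,0,0,0,20]

```text
t: 18.98
tool_pos: [0.6426, 0.0475, 0.1586]
tool_rot: [0.077, 3.14, -0.0]
contact_force: [0.5, 0.7, -2.0]
opening: 0.0305
grip_force: 80.3
```

Run:
```python
from h import *
o,p,r=now();print(o["t"],p,o["opening"],o["contact_force"].round(1))
lidlook("wrist",.155);lidlook("scene",.155)
```

```text
18.975 [0.64264083 0.04749505 0.15862023] 0.030528547688962092 [ 0.5  0.7 -2. ]
wrist lid pts 85274 enclosing ((641.0202026367188, 47.051055908203125), 82.28116607666016) z [0.1697 0.1762 0.1827]
scene lid pts 1868 enclosing ((641.2218627929688, 45.24319076538086), 83.46489715576172) z [0.1675 0.1759 0.1834]
```

>>> jog_arm:
  commands: [0.025,-0.01,0.08,0,0,0,20,0,0,0.08,0,0,0,20,0,0,0.08,0,0,0,20,0,0,0.03,0,0,0,20,0,0,0,0,0,0,20]

```text
t: 19.7
tool_pos: [0.6407, 0.0471, 0.1418]
tool_rot: [-0.077, -3.14, -0.0]
contact_force: [-1.1, -0.2, -2.4]
opening: 0.0303
grip_force: 80.3
```

>>> jog_arm:
  commands: [0,0,0.02,0,0,0,20,0,0,0.015,0,0,0,20,0,0,0.01,0,0,0,20,0,0,0,0,0,0,20]

```text
t: 20.2
tool_pos: [0.6408, 0.0471, 0.1394]
tool_rot: [-0.077, -3.141, -0.0]
contact_force: [0.9, -0.2, -2.2]
opening: 0.0306
grip_force: 80.3
```

>>> jog_arm:
  commands: [0,0,0.015,0,0,0,20,0,0,0.015,0,0,0,20,0,0,0,0,0,0,20]

```text
t: 20.58
tool_pos: [0.641, 0.047, 0.1391]
tool_rot: [0.077, 3.14, -0.0]
contact_force: [-4.5, -0.9, 4.5]
opening: 0.03
grip_force: 81.2
```

Contact at the expected height. I release, rise, and check the seat and the knob angle.

>>> jog_arm:
  commands: [0,0,0,0,0,0,60,0,0,0,0,0,0,60,0,0,0,0,0,0,60,0,0,0,0,0,0,60,0,0,-0.5,0,0,0,60,0,0,-0.9,0,0,0,60,0,0,-0.9,0,0,0,60,0,0,0,0,0,0,60]

```text
t: 21.58
tool_pos: [0.6438, 0.047, 0.2832]
tool_rot: [0.076, 3.129, -0.0]
contact_force: [-0.7, -0.9, -0.6]
opening: 0.06
grip_force: 0.0
```

Run:
```python
from h import *
o,p,r=now();print(o["t"],p,o["q"].round(2),o["contact_force"].round(1))
im,w=lidlook("wrist",.146);np.savez("w6.npz",**im)
x,y,z=w[...,0],w[...,1],w[...,2]
d=np.hypot(x-.6395,y-.0465)
m=(d>.03)&(d<.075)&(z>.14)&(z<.175);q=w[m]
for k in range(8):
    a=np.arctan2(q[:,1]-.0465,q[:,0]-.6395);s=(a>-np.pi+k*np.pi/4)&(a<-np.pi+(k+1)*np.pi/4)&(abs(np.hypot(q[:,0]-.6395,q[:,1]-.0465)-.06)<.005)
    print(k,s.sum(),np.median(q[s,2]).round(4) if s.any() else None,end="; ")
# candidate knob poses
yaw=np.radians(55.3);e=np.array([np.cos(yaw),np.sin(yaw),0]);t=np.radians(28)
n=-np.sin(t)*e+np.cos(t)*np.array([0,0,1]);xs=np.cos(t)*e+np.sin(t)*np.array([0,0,1]);ys=np.cross(n,xs)
P=np.array([.6395,.0465,.064])-.148*e;print("\nP",P,n)
```

```text
21.575 [0.64378146 0.04696645 0.28316141] [-0.04  0.06  1.47 -0.    1.61 -1.56] [-0.7 -0.9 -0.6]
wrist lid pts 35528 enclosing ((640.5601196289062, 46.58218765258789), 83.3357925415039) z [0.15   0.1569 0.1632]
0 1026 0.1563; 1 894 0.1563; 2 739 0.1563; 3 650 0.1565; 4 668 0.1566; 5 754 0.1566; 6 913 0.1565; 7 1041 0.1565; 
P [ 0.55524663 -0.07517732  0.064     ] [-0.26726055 -0.38597325  0.88294759]
```

The lid sits level all round (0.1565 ± 0.0002 m at r = 60 mm), which is fully home. Next, the hover pose over the knob.

```bash
cat >> h.py <<'E'
yaw=np.radians(55.3);e=np.array([np.cos(yaw),np.sin(yaw),0]);tl=np.radians(28);Z=np.array([0,0,1.])
n=-np.sin(tl)*e+np.cos(tl)*Z;xs=np.cos(tl)*e+np.sin(tl)*Z;ys=np.cross(n,xs)
P=np.array([.6395,.0465,.064])-.148*e
def knob(th,h,dx=0,dy=0):
    """tool pose: pointer angle th deg clockwise of up; tip h above panel; dx right, dy up the slope"""
    a=np.radians(th+90);y=np.cos(a)*xs-np.sin(a)*ys
    return P+n*(h-.040)-ys*dx+xs*dy, R.from_matrix(np.c_[np.cross(y,-n),y,-n])
E
python3 - <<'E'
from h import *
o,p,r=now()
p1,r1=knob(-84,.11);print(p1);rows(p,r,p1,r1)
E
```

```text
[ 0.53653839 -0.10219545  0.12580633]
 turn x10 [-0.483, -0.106, 0.65]
 shift x6 [-0.062, -0.646, 0.138]
```

>>> jog_arm:
  commands: [0,0,0,-0.483,-0.106,0.65,60,0,0,0,-0.483,-0.106,0.65,60,0,0,0,-0.483,-0.106,0.65,60,0,0,0,-0.483,-0.106,0.65,60,0,0,0,-0.483,-0.106,0.65,60,0,0,0,-0.483,-0.106,0.65,60,0,0,0,-0.483,-0.106,0.65,60,0,0,0,-0.483,-0.106,0.65,60,0,0,0,-0.483,-0.106,0.65,60,0,0,0,-0.483,-0.106,0.65,60,0,0,0,0,0,0,60,-0.062,-0.646,0.138,0,0,0,60,-0.062,-0.646,0.138,0,0,0,60,-0.062,-0.646,0.138,0,0,0,60,-0.062,-0.646,0.138,0,0,0,60,-0.062,-0.646,0.138,0,0,0,60,-0.062,-0.646,0.138,0,0,0,60,0,0,0,0,0,0,60,0,0,0,0,0,0,60]

```text
t: 24.0
tool_pos: [0.5346, -0.1018, 0.1231]
tool_rot: [1.025, 2.758, 0.708]
contact_force: [-0.4, 0.2, 0.1]
opening: 0.0601
grip_force: 0.0
```

```bash
cat >> h.py <<'E'
def panelview(im,hs,fn,ths=()):
    T=np.linalg.inv(im["cam_to_world"]);K=im["K"];s=np.arange(-.065,.065,.00025);out=[]
    for h in hs:
        X=P+h*n+s[::-1][:,None,None]*xs-s[None,:,None]*ys;c=X@T[:3,:3].T+T[:3,3]
        uv=np.stack([K[0,0]*c[...,0]/-c[...,2]+K[0,2],K[1,1]*c[...,1]/c[...,2]+K[1,2]],-1).astype(np.float32)
        o=cv2.remap(im["image"],uv[...,0],uv[...,1],1)[...,::-1].copy();a=len(s)/2
        for k in range(6):
            t=np.radians(-100+40*k);cv2.line(o,(int(a+140*np.sin(t)),int(a-140*np.cos(t))),(int(a+212*np.sin(t)),int(a-212*np.cos(t))),(0,255,0),1)
        cv2.circle(o,(int(a),int(a)),3,(0,0,255),-1);cv2.circle(o,(int(a),int(a)),24*4,(0,0,255),1)
        out.append(o)
    cv2.imwrite(fn,cv2.resize(np.hstack(out),(800,400)))
E
python3 - <<'E'
from h import *
o,p,r=now();p1,r1=knob(-84,.11);print(o["t"],p,p-p1,o["q"].round(2),(r.inv()*r1).as_rotvec().round(3))
im=eyes.get_image("wrist");np.savez("w7.npz",**im);w=cloud(im)
panelview(im,(0,.031),"pics/p7.png")
t=np.stack([-(w-P)@ys,(w-P)@xs,(w-P)@n],-1)*1e3
m=(abs(t[...,2])<3)&(abs(t[...,0])<58)&(abs(t[...,1])<45)&(np.hypot(t[...,0],t[...,1])>30);q=t[m]
A=np.c_[q[:,:2],np.ones(len(q))];print("panel plane",np.linalg.lstsq(A,q[:,2],rcond=None)[0],len(q))
m=(np.hypot(t[...,0],t[...,1])<36)&(t[...,2]>28)&(t[...,2]<34);q=t[m]
print("bar top",m.sum(),cv2.minAreaRect(q[:,:2].astype(np.float32)),np.median(q[:,2]))
E
```

```text
24.0 [ 0.53456703 -0.10177987  0.1230907 ] [-0.00197136  0.00041557 -0.00271563] [-0.61 -0.15  1.99  0.5   1.33 -1.6 ] [-0.003 -0.004 -0.002]
panel plane [-0.00128871  0.00096611  0.66817695] 20064
bar top 2138 ((-5.051361083984375, 0.534515380859375), (12.985331535339355, 50.70637893676758), 82.62218475341797) 30.892315781526733
```

View pics/p7.png

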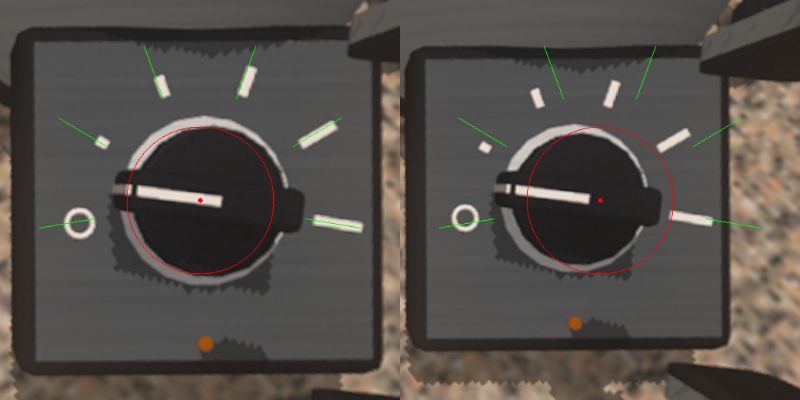

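The rectified close-up shows the pointer at (113,190), between the off ring and bar 1: −82.6° from straight up against −100° for off. The knob axis is within 0.5 mm of my estimate. I go down on it.

Run:
```python
from h import *
o,p,r=now();p1,r1=knob(-82.6,.013,.0004,-.0002);rows(p,r,p1,r1,mm=34)
```

```text
turn x1 [-0.032, -0.03, 0.234]
 shift x3 [-0.01, 0.008, 0.53]
```

>>> jog_arm:
  commands: [0,0,0,-0.03,-0.03,0.23,45,-0.01,0.008,0.5,0,0,0,45,-0.01,0.008,0.5,0,0,0,45,-0.01,0.008,0.35,0,0,0,45,0,0,0,0,0,0,45,0,0,0,0,0,0,45]

```text
t: 24.8
tool_pos: [0.5586, -0.0713, 0.0529]
tool_rot: [1.057, 2.745, 0.712]
contact_force: [-0.0, -0.4, 0.2]
opening: 0.0447
grip_force: 0.0
```

Run:
```python
from h import *
o,p,r=now();p1,r1=knob(-82.6,.013,.0004,-.0002);print(o["contact_force"].round(1));rows(p,r,p1,r1,mm=34)
```

```text
[-0.  -0.4  0.2]
 shift x1 [0.003, 0.008, 0.247]
```

>>> jog_arm:
  commands: [0.003,0.008,0.12,0,0,0,45,0,0,0.11,0,0,0,45,0,0,0,0,0,0,45,0,0,0,0,0,0,5,0,0,0,0,0,0,5,0,0,0,0,0,0,5,0,0,0,0,0,0,5]
  newtons: 40

```text
t: 25.68
tool_pos: [0.5628, -0.0654, 0.0412]
tool_rot: [1.058, 2.744, 0.714]
contact_force: [-0.0, 2.1, 5.0]
opening: 0.0122
grip_force: 42.2
```

Run:
```python
from h import *
o,p,r=now();p1,r1=knob(-82.6,.013,.0004,-.0002);print(o["contact_force"].round(1),o["wrist_torque"].round(2),o["q"].round(2));rows(p,r,p1,r1,mm=34)
print((r.inv()*knob(60,.013)[1]).as_rotvec())
```

```text
[-0.   2.1  5. ] [ 0.3  -0.12  0.05] [-0.52 -0.01  2.02  0.54  1.15 -1.58]
 turn x1 [0.011, 0.008, -0.006]
 shift x1 [0.003, -0.006, 0.018]
[ 1.49184692e-03 -1.05766001e-03  2.48819558e+00]
```

>>> jog_arm:
  commands: [0,0,0,0,0,0.8,5,0,0,0,0,0,0.8,5,0,0,0,0,0,0.8,5,0,0,0,0,0,0.8,5,0,0,0,0,0,0.8,5,0,0,0,0,0,0.8,5,0,0,0,0,0,0.8,5,0,0,0,0,0,0.8,5,0,0,0,0,0,0.8,5,0,0,0,0,0,0.8,5,0,0,0,0,0,0,5]

```text
t: 27.05
tool_pos: [0.5629, -0.0653, 0.0413]
tool_rot: [-2.067, -2.14, -0.734]
contact_force: [1.1, 1.2, 5.1]
opening: 0.0125
grip_force: 42.2
```

Run:
```python
from h import *
o,p,r=now();print(o["contact_force"].round(1),o["wrist_torque"].round(2),o["q"].round(2),o["opening"]);rows(p,r,knob(60,.013,.0004,-.0002)[0],r)
print((r.inv()*knob(60,.013)[1]).as_rotvec())
```

```text
[1.1 1.2 5.1] [ 0.32 -0.16  0.08] [-0.52 -0.01  2.02  0.54  1.15 -0.78] 0.012495567592065758
 shift x1 [-0.004, -0.01, 0.019]
[ 9.02393732e-04 -1.79526845e-03  1.68772681e+00]
```

>>> jog_arm:
  commands: [0,0,0,0,0,0.844,5,0,0,0,0,0,0.844,5,0,0,0,0,0,0.844,5,0,0,0,0,0,0.844,5,0,0,0,0,0,0.844,5,0,0,0,0,0,0.844,5,0,0,0,0,0,0.844,5,0,0,0,0,0,0.844,5,0,0,0,0,0,0.844,5,0,0,0,0,0,0.844,5,0,0,0,0,0,0.844,5,0,0,0,0,0,0.844,5,0,0,0,0,0,0.844,5,0,0,0,0,0,0.844,5,0,0,0,0,0,0.844,5,0,0,0,0,0,0.844,5,0,0,0,0,0,0.844,5,0,0,0,0,0,0.844,5,0,0,0,0,0,0.844,5,0,0,0,0,0,0.844,5]

```text
t: 29.55
tool_pos: [0.5634, -0.0656, 0.0413]
tool_rot: [-2.703, 0.116, -0.364]
contact_force: [3.4, 0.5, 3.5]
opening: 0.0122
grip_force: 41.9
```

>>> jog_arm:
  commands: [0,0,0,0,0,0,5,0,0,0,0,0,0,5]

```text
t: 29.8
tool_pos: [0.5633, -0.0656, 0.0413]
tool_rot: [-2.703, 0.11, -0.365]
contact_force: [4.9, 1.5, 4.6]
opening: 0.0121
grip_force: 42.0
```

Run:
```python
from h import *
o,p,r=now();print(o["contact_force"].round(1),o["wrist_torque"].round(2),o["q"].round(2),o["opening"])
print((r.inv()*knob(60,.013)[1]).as_rotvec())
```

```text
[4.9 1.5 4.6] [ 0.51 -0.66 -0.14] [-0.52 -0.01  2.02  0.54  1.15  0.9 ] 0.012145084643206239
[-0.00018475 -0.00272074  0.00146233]
```

Aligned with the fourth bar. I release, back off, and check.

>>> jog_arm:
  commands: [0,0,0,0,0,0,45,0,0,0,0,0,0,45,0,0,0,0,0,0,45,0,0,-0.3,0,0,0,45,0,0,-0.6,0,0,0,45,0,0,-0.7,0,0,0,45,0,0,-0.7,0,0,0,45,0,0,0,0,0,0,45]

```text
t: 30.8
tool_pos: [0.5264, -0.1213, 0.1667]
tool_rot: [-2.708, 0.111, -0.37]
contact_force: [-0.8, 0.2, -0.6]
opening: 0.0448
grip_force: 0.0
```

Run:
```python
from h import *
o,p,r=now();print(o["t"],p,o["contact_force"].round(1))
im=eyes.get_image("wrist");w=cloud(im);np.savez("w8.npz",**im)
t=np.stack([-(w-P)@ys,(w-P)@xs,(w-P)@n],-1)*1e3
m=(np.hypot(t[...,0],t[...,1])<36)&(t[...,2]>28)&(t[...,2]<34);q=t[m]
print("bar top",m.sum(),cv2.minAreaRect(q[:,:2].astype(np.float32)))
im2=eyes.get_image("scene");lidlook("scene",.146)
panelview(im,(0,.031),"pics/p8.png")
a=cv2.resize(cv2.imread("pics/p8.png")[:,400:],(400,400));b=cv2.resize(im2["image"][150:420,130:450,::-1],(400,400));cv2.imwrite("pics/f8.png",np.hstack([a,b]))
for nme in("pepper_mill","spice_jar","salt_shaker","spoon"):
    w2=cloud(im2)
    for d in nets.silhouettes("scene",nme)[:1]:
        q=w2[d["mask"]];q=q[~np.isnan(q[:,0])];print(nme,round(d["p"],2),np.median(q,0).round(3),q[:,2].max().round(3))
```

```text
30.8 [ 0.52643762 -0.12133417  0.16669864] [-0.8  0.2 -0.6]
bar top 1507 ((5.907099723815918, 2.2995452880859375), (51.38787078857422, 12.518037796020508), 30.417770385742188)
scene lid pts 442 enclosing ((580.6255493164062, 47.253807067871094), 55.89543914794922) z [0.148  0.1537 0.1605]
pepper_mill 0.59 [0.447 0.315 0.008] 0.024
spice_jar 0.59 [0.617 0.309 0.033] 0.065
salt_shaker 0.6 [ 0.553 -0.27   0.049] 0.092
spoon 0.67 [ 0.549 -0.035  0.077] 0.211
```

View pics/f8.png

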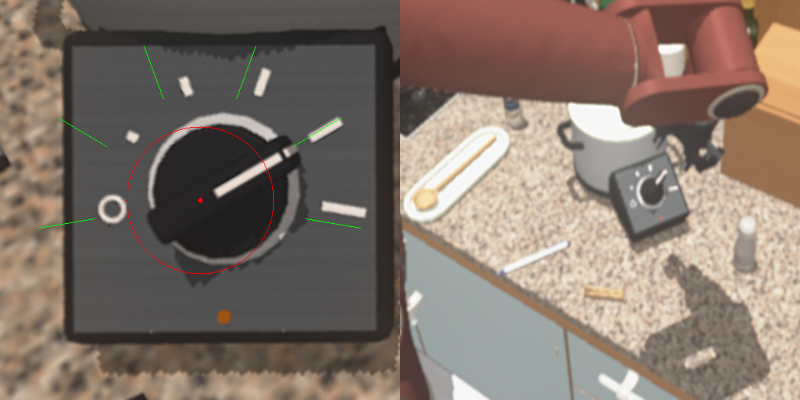

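The pointer aims at the fourth bar (59.6° against 60°). The spoon is in the rest at (455,175), and the jar and shaker stand where they were. The gripper touches nothing.

```bash
python3 -c "
from h import *
print(job.finish_job())"
```

```text
the job is handed in; nothing more can be done
None
```

I handed the job in at about 31 s: spoon laid lengthwise in the rest, lid level and home, knob in setting 4 (59.6° read, 60° nominal). The jar and shaker stand where they were; the mill was never approached but was not confirmed in the final picture. The real fingertips sit about 40 mm short of the reported TCP, which made the first spoon grip close on nothing, and I corrected for it from then on.

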